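Stage a fresh desiccant canister and crack open the drying jar

ROBOT

A 7-joint arm with a two-finger parallel gripper is mounted at the origin on the work surface. World frame = base frame: x ahead of the robot, y to its left, z up, the work surface at z = 0. Lengths are in m, angles in degrees, forces in N, time in s.
With the tool pointing down it reaches from about 0.425 to 0.925 m from the base axis. Payload 6.8 kg.
Tool frame: the origin (TCP) lies between the finger pads; the fingertips stand 22 mm ahead of it and the grasp point (between the pads) lies 3 mm ahead of it; y points along the fingers, x is the direction in which the jaws open and shut, and the axes are right-handed (so a half turn about y gives the same grasp; the last joint's range is limited). The gripper opens to 85 mm and grips with 20 to 120 N. Pads are 22 mm wide; open, the fingers measure 114 mm over their backs; the gripper's body (76 mm by 85 mm) begins 54 mm behind the grasp point. The pads swing forward as they close: fully open they stand 13 mm farther back than shut.
Start: joints at [-81.194, 27.33, 1.283, 89.118, -0.659, 63.558, -4.761], TCP at [0.175, 0.652, 0.253] pointing down, gripper open.
Joint ranges: [-169.35, 169.35], [-19.33, 120.38], [-80.79, 83.38], [13.8, 139.57], [-78.32, 258.32], [9.67, 109.79], [-169.56, 169.56]. Speed limits (degrees/s): [136.94, 136.94, 180, 180, 180, 180, 180].

INTERFACE

Orientations are given as [roll, pitch, yaw] about the fixed x, y, z axes, in that order (R = Rz(yaw) Ry(pitch) Rx(roll)).
In Python, from rig import arm gives the robot as it stands.
- The arm moves only by the tool apply_moves, never from a script. Its arguments are lists of equal length, an entry for each row: "fingers": the finger opening in mm, from 0 to 85.4; "slide": the shift along the tool's x, y, z as a fraction of full scale, a list of three; "twist": the turn about the tool's y as a fraction of full scale. A call has 1 to 5 rows; each row shifts and turns the commanded pose from where the row before left it, along the tool's axes as they then stand; what a row does not reach is not made up. Full scale, the value 1, is 120 mm for a shift and 2 pi rad for a turn. A row lasts 1/10 s, in which the tool goes at most 50 mm and 8.59 degrees, less where a joint would pass 70% of its speed; a pose out of reach is approached as far as the arm can. A call with a number of a shift or a turn outside -1 to 1 is refused whole. A call with a gripper value outside its range is refused whole. The fingers move at their own pace and stop on an object; "grip_force" is the grip in N (left out, the last holds). Time passes only in rows, so rows that do not move let the fingers close. It gives the time, the measured TCP pose, the force and the opening at its end, in the units of the state.
- arm.state(): the state, without advancing time (a new reading comes with each control period).
- arm.read_camera(name): name is "scene" or "top" or "wrist"; returns a dict with "pixels" (480x640x3 uint8, blue, green, red), "intrinsics" (3x3 intrinsics, pixels), "R" (3x3) and "t" (3): a world point X has camera coordinates R X + t. Camera axes: x right, y down, z forward; pixel columns grow to the right and rows downward; lengths in m; the calibration is good to about 2 mm. A picture is of the moment at which its call begins. There is no depth.
- arm.close_job(): hands the job in, once; it reports no verdict.
The state is a dict: "time_s": time; "qpos": joint angles; "joint_vel": joint speeds; "joint_torque": joint torques, N m; "tool_pos": TCP position; "ee_rot": TCP orientation; "force": force on the tool from outside, world axes, zero at the start; "moment": the same for the moment, N m; "opening": opening from 0.0 (shut) to 1.0 (fully open).
Only numpy, scipy, OpenCV 4.12 (cv2) and the standard library are available. Lean on these libraries where they do the work, as an engineer would, in place of code of your own. Each camera call takes 0.05 s, during which the arm holds its last target.

TASK

Get the drying jar ready for a desiccant change: lift the metal desiccant canister out of the yellow basket, stand it upright in the middle of the round cork pad and let go of it. Then take the jar's lid by its handle, pull it straight up until it breaks free of its sticky seal, and hold it slightly open, level and centred about 20 mm above the jar's rim; do not whip it off. Finish while still holding the lid there, with everything else left where it stands.

Things in the scene. Friction and masses are not known exactly. Their poses are not given: they have to be found in the camera images.
- canister: Desiccant canister: plain upright aluminium cylinder, 38 mm in diameter, 85 mm tall, about 90 g, standing in the yellow basket next to a small cardboard carton (either end of the basket). Origin at the centre of its underside, z up its axis.
- basket: Open yellow plastic basket, fixed to the bench, 200 mm (its x) by 150 mm (its y), 45 mm high, walls and floor 4 mm thick. Origin at the centre of its underside.
- pad: Round cork pad, fixed to the bench, 100 mm in diameter, 6 mm thick. Origin at the centre of its underside (bench height).
- jar: Clear drying jar, fixed to the bench, 116 mm in diameter, rim 110 mm above the bench. Jar and pad may change places. Origin at the centre of its underside, z up. Its rubber seal resists a straight pull on the lid with a peak of about 14 to 19 N (lid's weight included) in the first 4 mm of lift, then snaps and pushes the plug out; from 11 mm of lift only the lid's weight is left.
- lid: Grey loose lid of the jar: disc 122 mm in diameter, 10 mm thick, about 280 g, with a bar handle on top and a plug reaching 16.5 mm down into the jar's mouth. Origin at the centre of the disc's underside, which rests on the rim when shut (110 mm above the jar's origin), z up, x along the handle.
- lid_handle (a point): Middle of the lid's upright black bar handle, on the lid's axis, 34 mm above the disc's underside; axes as the lid's. The bar is 64 mm long (x), 18 mm wide (y: take it across this width) and rises from 10 to 52 mm above the disc's underside.
- carton: Bystander: small cardboard carton lying in the basket, 42 x 55 x 28 mm. Origin at the centre of its underside.
- vial: Bystander: little capped vial standing beside the jar, 24 mm in diameter, 50 mm tall. Origin at the centre of its underside.
- reagent: Bystander: amber reagent bottle on the right, 60 mm in diameter, 130 mm tall. Origin at the centre of its underside.
- cotton: Bystander: wide glass jar at the back, 80 mm in diameter, 90 mm tall. Origin at the centre of its underside.
- marker: Bystander: marker pen lying on the bench, about 120 mm long (its y), 12 mm thick. Origin at the centre of its underside.
Not all that is in view belongs to the job. What is shaped like the canister but purple is not meant.

How it is judged:
By the outcome, as a careful person would: the job done as asked, in the order asked, and still so for the second after the job is handed in, while the arm keeps its last pose, push and grip.
It also fails if it takes over 53 s, if anything falls off the work surface, if the arm or the gripper's body presses on something with over 40 N, if the wrist force passes 120 N, or if a joint passes its speed limit or range.

## Working session

There is one attempt and no reset: what is moved stays moved. The work goes in short steps, Python scripts to look and compute and a tool call to move; the robot and the scene stay as the last step left them, time stands still between calls to the robot, and variables do not carry over. Pictures are saved under pics/ and viewed, and the job is handed in when it is done.

Besides the shell and the picture viewer there is one more tool, called after "Emit:" by a JSON object that holds its "name" and its "arguments", one argument or row to a line. apply_moves: Moves the arm, as the interface text tells. Its arguments: {"type":"object","properties":{"fingers":{"type":"array"},"slide":{"type":"array"},"twist":{"type":"array"},"grip_force":{"type":"number"}},"required":["fingers","slide","twist"]}

```bash
mkdir -p pics; ls; python3 - <<'E'
from rig import arm
import cv2,json,numpy as np
s=arm.state();print(s)
for n in("scene","top","wrist"):
    c=arm.read_camera(n);cv2.imwrite(f"pics/{n}0.png",c["pixels"]);print(n,c["intrinsics"],c["R"],c["t"])
    np.savez(f"{n}0.npz",**{k:np.array(c[k]) for k in("pixels","intrinsics","R","t")})
E
```

```text
pics
{'time_s': 0.0, 'qpos': array([-81.19305926,  27.37596903,   1.28001622,  89.17813134,
        -0.6604503 ,  63.55859045,  -4.76246236]), 'joint_vel': array([ 0.04220985, -0.02372211, -0.06020366,  0.03923507,  0.06965115,
       -0.05236196,  0.02706436]), 'joint_torque': array([ 8.13837451e-04, -5.96456552e+01,  1.60863899e+00, -2.81192833e+01,
        1.25674755e-02,  9.46954242e-03, -6.10710330e-06]), 'tool_pos': array([0.17457116, 0.6514599 , 0.25232499]), 'ee_rot': array([-90.00648534,   0.1051668 ,  74.99870398]), 'force': array([0.71910868, 0.04066045, 0.66976667]), 'moment': array([-0.00808209, -0.03270907, -0.03763518]), 'opening': 1.0060815891234045}
scene [[535.42467326   0.         316.62367904]
 [  0.         535.42467326 239.3819942 ]
 [  0.           0.           1.        ]] [[ 0.74387802  0.66831451 -0.00109494]
 [ 0.46892258 -0.52310765 -0.71166706]
 [-0.4761902   0.52888004 -0.70251605]] [-0.3961805  -0.20423623  1.61057003]
top [[504.33674968   0.         325.55324504]
 [  0.         504.33674968 234.35302323]
 [  0.           0.           1.        ]] [[-0.00386481 -0.99996558 -0.00734146]
 [-0.99427374  0.00462663 -0.10676292]
 [ 0.10679321  0.0068868  -0.9942574 ]] [-0.00132299  0.5788371   1.10174061]
wrist [[422.39169206   0.         317.90970597]
 [  0.         422.39169206 235.93675847]
 [  0.           0.           1.        ]] [[ 0.25838866  0.96603645 -0.00298144]
 [ 0.91535262 -0.2438432   0.3204217 ]
 [ 0.30881204 -0.0855224  -0.94727031]] [-0.67278286 -0.04266933  0.38302524]
```

View pics/scene0.png

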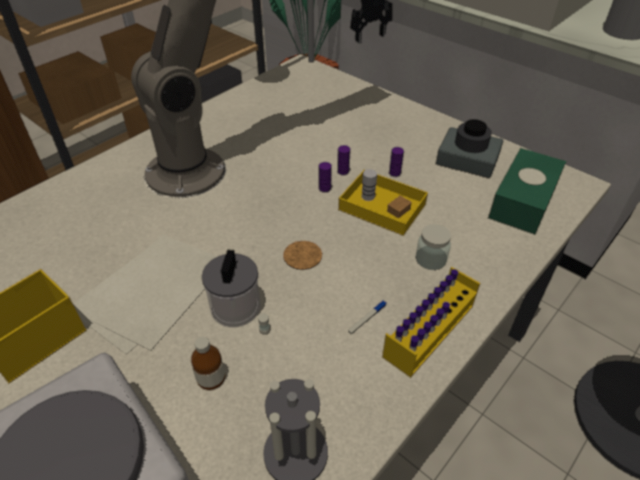

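View pics/top0.png

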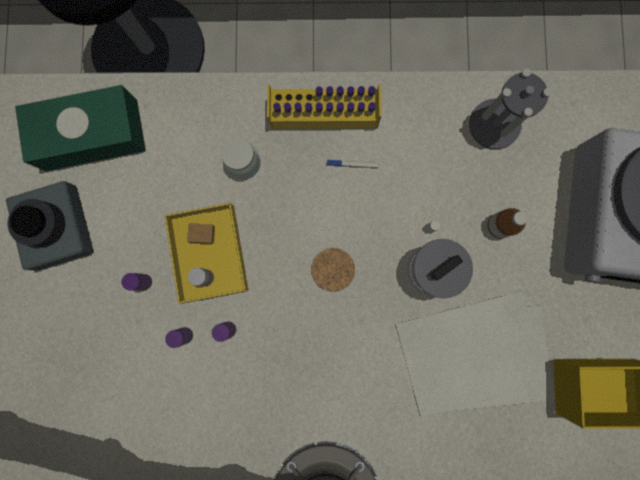

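View pics/wrist0.png

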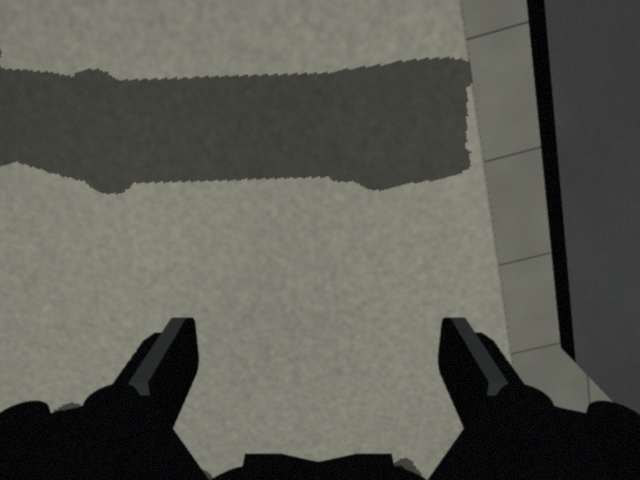

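Scene view: the yellow basket is at (383,202), with a grey canister at (369,184) and a carton at (399,207). The pad is at (303,255) and the jar and lid at (231,285). 
What could be taken for the canister in the top view: grey cylinder in the basket (200,277), purple cylinders (132,282), (177,338) and (222,332), vial (434,227), cotton jar (240,160). By the description I choose the grey one at (200,277). I'll check it in a close crop and measure.

```bash
cat > h.py <<'E'
import numpy as np,cv2
def load(n,i=0):
    d=np.load(f"{n}{i}.npz");return {k:d[k] for k in d}
def ray(c,uv,z):
    d=c["R"].T@np.linalg.solve(c["intrinsics"],np.array([uv[0],uv[1],1.]));o=-c["R"].T@c["t"]
    return o+d*(z-o[2])/d[2]
def proj(c,X):
    p=c["intrinsics"]@(c["R"]@np.array(X)+c["t"]);return p[:2]/p[2]
E
python3 - <<'E'
from h import *
t=load("top");s=load("scene")
a=cv2.resize(t["pixels"][190:315,150:260],None,fx=4,fy=4,interpolation=cv2.INTER_CUBIC)
b=cv2.resize(t["pixels"][215:310,395:485],None,fx=4,fy=4,interpolation=cv2.INTER_CUBIC)
w=np.zeros((500,800,3),np.uint8);w[:a.shape[0],:440]=a;w[:b.shape[0],440:]=b;cv2.imwrite("pics/ct.png",w)
a=cv2.resize(s["pixels"][160:240,330:440],None,fx=4,fy=4,interpolation=cv2.INTER_CUBIC)
b=cv2.resize(s["pixels"][240:330,190:275],None,fx=4,fy=4,interpolation=cv2.INTER_CUBIC)
w=np.zeros((360,780,3),np.uint8);w[:320,:440]=a;w[:360,440:]=b;cv2.imwrite("pics/cs.png",w)
hsv=cv2.cvtColor(t["pixels"],cv2.COLOR_BGR2HSV)
def big(m,box):
    x0,y0,x1,y1=box;mm=np.zeros_like(m);mm[y0:y1,x0:x1]=m[y0:y1,x0:x1]
    c=max(cv2.findContours(mm,cv2.RETR_EXTERNAL,cv2.CHAIN_APPROX_NONE)[0],key=cv2.contourArea);return c
m=cv2.inRange(hsv,(5,70,60),(20,200,255));c=big(m,(300,235,365,300));e=cv2.fitEllipse(c);print("pad",e,ray(t,e[0],.006))
m=cv2.inRange(hsv,(20,120,60),(35,255,255));c=big(m,(150,190,260,315));r=cv2.minAreaRect(c);print("basket",r,ray(t,r[0],.045),[ray(t,p,.045)[:2].round(4) for p in cv2.boxPoints(r)])
E
```

```text
pad ((332.7004699707031, 269.3494873046875), (42.1655387878418, 42.2119255065918), 74.27471160888672) [ 0.50123405 -0.01959037  0.006     ]
basket ((205.2678680419922, 252.54034423828125), (90.16829681396484, 70.59256744384766), 80.13418579101562) [0.53807369 0.26250875 0.045     ] [array([0.6243, 0.3594]), array([0.6509, 0.2044]), array([0.4533, 0.1673]), array([0.4276, 0.3195])]
```

View pics/ct.png

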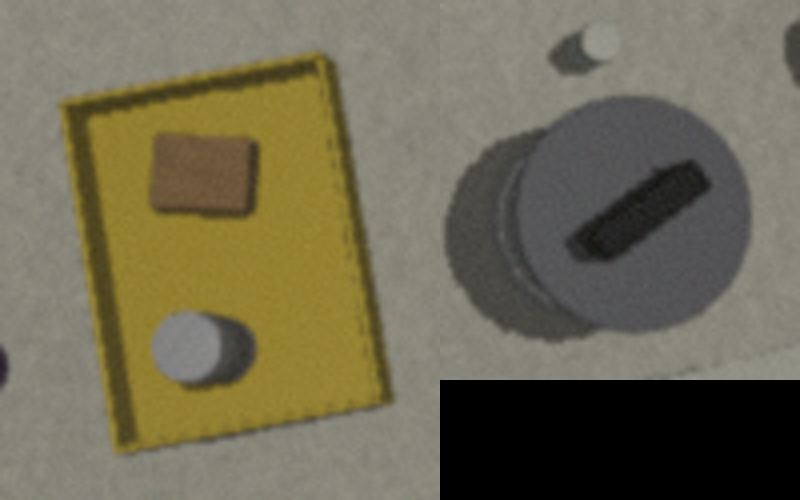

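View pics/cs.png

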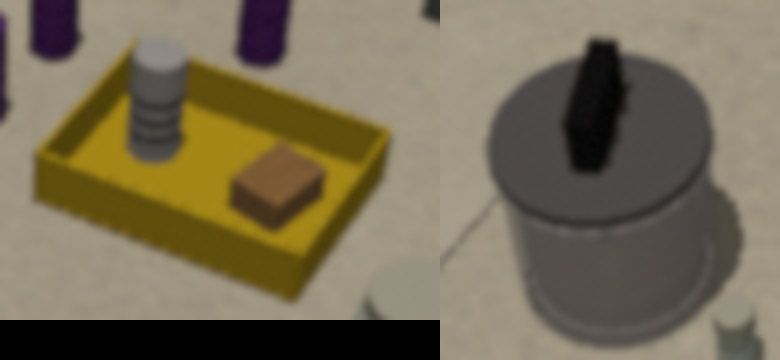

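The crops confirm it: a plain grey cylinder stands in the basket, with its top at top-view pixel (197,277) and the carton at (201,233). The lid disc is centred near (443,268), with the handle running diagonally up to the right. Measuring these precisely now.

```bash
python3 - <<'E'
from h import *
t=load("top");s=load("scene")
g=cv2.cvtColor(t["pixels"],cv2.COLOR_BGR2GRAY);hsv=cv2.cvtColor(t["pixels"],cv2.COLOR_BGR2HSV)
for b in [(277,190),(277,197),(277,212),(268,425),(268,460),(268,405),(262,446),(290,445)]: print(b,t["pixels"][b],hsv[b])
def cs(m,box):
    x0,y0,x1,y1=box;mm=np.zeros_like(m);mm[y0:y1,x0:x1]=m[y0:y1,x0:x1]
    return sorted(cv2.findContours(mm,cv2.RETR_EXTERNAL,cv2.CHAIN_APPROX_NONE)[0],key=cv2.contourArea)[-1]
# canister top
m=((hsv[...,1]<40)&(g>110)).astype(np.uint8)*255
c=cs(m,(184,262,214,292));e=cv2.minEnclosingCircle(c);el=cv2.fitEllipse(c);print("can",e,el,ray(t,el[0],.089))
# lid disc: bluish grey vs table
b=t["pixels"].astype(int)
m=((g<112)&(b[...,0]>=b[...,2]-1)).astype(np.uint8)*255
m=cv2.morphologyEx(m,cv2.MORPH_CLOSE,np.ones((3,3)))
cv2.imwrite("pics/m.png",cv2.resize(m[215:310,395:485],None,fx=5,fy=5))
# handle
m=(g<45).astype(np.uint8)*255
c=cs(m,(420,245,475,290));r=cv2.minAreaRect(c);print("handle",r,[ray(t,p,.162)[:2].round(4) for p in cv2.boxPoints(r)],ray(t,r[0],.162))
E
```

```text
(277, 190) [131 129 131] [150   4 131]
(277, 197) [131 132 134] [ 10   6 134]
(277, 212) [60 65 64] [36 20 65]
(268, 425) [85 84 84] [120   3  85]
(268, 460) [82 79 81] [140   9  82]
(268, 405) [64 72 73] [27 31 73]
(262, 446) [29 33 29] [60 31 33]
(290, 445) [85 82 84] [140   9  85]
can ((196.3650360107422, 276.2423400878906), 8.456155776977539) ((196.311279296875, 276.177001953125), (15.850485801696777, 16.1370792388916), 27.781719207763672) [0.48488312 0.26956157 0.089     ]
handle ((444.7138977050781, 267.60986328125), (10.752067565917969, 36.01942443847656), 53.74616622924805) [array([ 0.4856, -0.2038]), array([ 0.5273, -0.2621]), array([ 0.5101, -0.274 ]), array([ 0.4686, -0.2158])] [ 0.49786022 -0.23887231  0.162     ]
```

View pics/m.png

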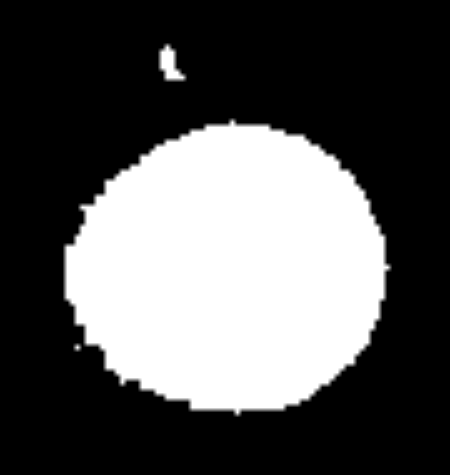

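```bash
python3 - <<'E'
from h import *
from scipy.optimize import least_squares
t=load("top");s=load("scene")
b=t["pixels"].astype(int);g=cv2.cvtColor(t["pixels"],cv2.COLOR_BGR2GRAY);hsv=cv2.cvtColor(t["pixels"],cv2.COLOR_BGR2HSV)
print("cam",-t["R"].T@t["t"])
m=((g<112)&(b[...,0]>=b[...,2]-1)).astype(np.uint8)*255
mm=np.zeros_like(m);mm[235:310,395:485]=m[235:310,395:485]
c=max(cv2.findContours(mm,cv2.RETR_EXTERNAL,cv2.CHAIN_APPROX_NONE)[0],key=cv2.contourArea)[:,0]
P=np.array([ray(t,p,.12)[:2] for p in c[c[:,0]>440]])
f=least_squares(lambda q:np.hypot(P[:,0]-q[0],P[:,1]-q[1])-q[2],[.5,-.24,.06],loss="soft_l1",f_scale=.001);print("lid",f.x,np.abs(f.fun).mean())
# scene view: project lid/canister for check and yaw of handle
vis=s["pixels"].copy()
L=f.x[:2]
for yaw in (-54,):
  u=np.array([np.cos(np.radians(yaw)),np.sin(np.radians(yaw))]);v=np.array([-u[1],u[0]])
  for (cam,nm) in((t,"t"),(s,"s")):
    im=cv2.resize(cam["pixels"],None,fx=4,fy=4,interpolation=cv2.INTER_CUBIC)
    def q(X): return tuple(int(k) for k in (proj(cam,X)*4+1.5))
    for z in(.162,):
      co=[L+a*.032*u+bb*.009*v for a,bb in((1,1),(1,-1),(-1,-1),(-1,1))]
      for i in range(4): cv2.line(im,q([*co[i],z]),q([*co[(i+1)%4],z]),(0,0,255),1)
    for ctr,r,z in((L,.061,.12),((.4849,.2696),.019,.089),((.5012,-.0196),.05,.006)):
      pts=[q([ctr[0]+r*np.cos(k),ctr[1]+r*np.sin(k),z]) for k in np.linspace(0,6.28,60)]
      cv2.polylines(im,[np.array(pts)],True,(0,255,0),1)
    o=q([*L,.13]);p=q([.4849,.2696,.06])
    w=np.hstack([im[o[1]-200:o[1]+200,o[0]-200:o[0]+200],im[p[1]-200:p[1]+200,p[0]-200:p[0]+200]])
    cv2.imwrite(f"pics/ov_{nm}.png",w)
E
```

```text
cam [ 0.45785899 -0.01158848  1.15720239]
lid [ 0.49905645 -0.24476264  0.05785127] 0.0006577717224917187
```

View pics/ov_t.png

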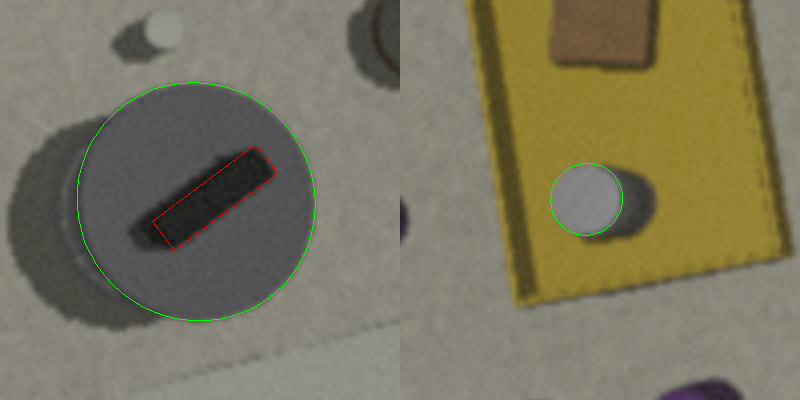

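View pics/ov_s.png

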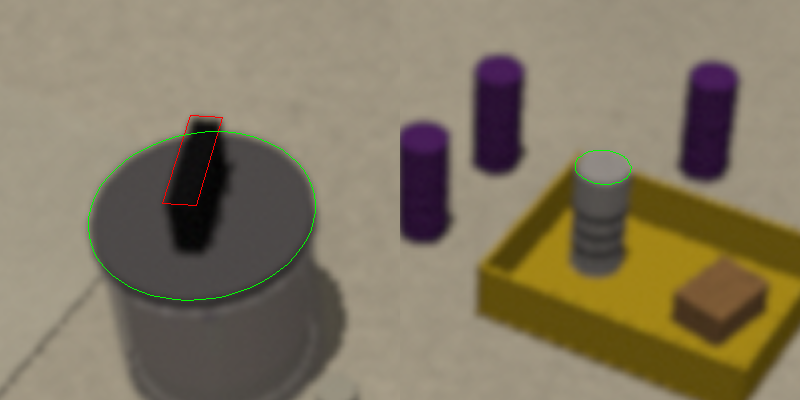

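Emit:
{"name": "apply_moves", "arguments": {
  "fingers": [85, 85, 85, 85, 85],
  "slide": [
    [-0.1, 0, -0.14],
    [-0.2, 0, -0.277],
    [-0.2, 0, -0.277],
    [-0.2, 0, -0.277],
    [-0.2, 0, -0.277]
  ],
  "twist": [0, 0, 0, 0, 0],
  "grip_force": 40
}}

```text
time_s: 0.65
tool_pos: [0.2922, 0.5074, 0.2531]
ee_rot: [-90.0, 0.0, 75.0]
force: [1.3, -0.0, 0.9]
opening: 0.998
```

Emit:
{"name": "apply_moves", "arguments": {
  "fingers": [85, 85, 85, 85, 85],
  "slide": [
    [-0.2, 0, -0.277],
    [-0.2, 0, -0.277],
    [-0.2, 0, -0.277],
    [-0.2, 0, -0.277],
    [-0.2, 0, -0.277]
  ],
  "twist": [0, 0, 0, 0, 0]
}}

```text
time_s: 1.15
tool_pos: [0.4216, 0.3485, 0.2532]
ee_rot: [-90.0, 0.0, 75.0]
force: [-0.0, 0.7, -0.4]
opening: 0.996
```

Emit:
{"name": "apply_moves", "arguments": {
  "fingers": [85, 85, 85, 85, 85],
  "slide": [
    [-0.2, 0, -0.277],
    [-0.2, 0, -0.277],
    [-0.1, 0, -0.14],
    [0, 0, 0],
    [0, 0, 0]
  ],
  "twist": [0, 0, 0, 0, 0]
}}

```text
time_s: 1.65
tool_pos: [0.4855, 0.2706, 0.2531]
ee_rot: [-90.0, 0.0, 75.0]
force: [0.2, -0.2, 0.3]
opening: 0.995
```

```bash
cat > snap.py <<'E'
import sys
from rig import arm
from h import *
def snap(n,i):
    c=arm.read_camera(n);cv2.imwrite(f"pics/{n}{i}.png",c["pixels"]);d={k:np.array(c[k]) for k in("pixels","intrinsics","R","t")};np.savez(f"{n}{i}.npz",**d);return d
E
python3 - <<'E'
from snap import *
c=snap("wrist",1);im=c["pixels"].copy()
for r,z in((.019,.089),(.019,.004)):
  pts=[proj(c,[.4849+r*np.cos(k),.2696+r*np.sin(k),z]) for k in np.linspace(0,6.28,60)]
  cv2.polylines(im,[np.array(pts).astype(int)],True,(0,255,0),1)
cv2.imwrite("pics/w1o.png",im)
E
```

```text
(no output)
```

View pics/w1o.png

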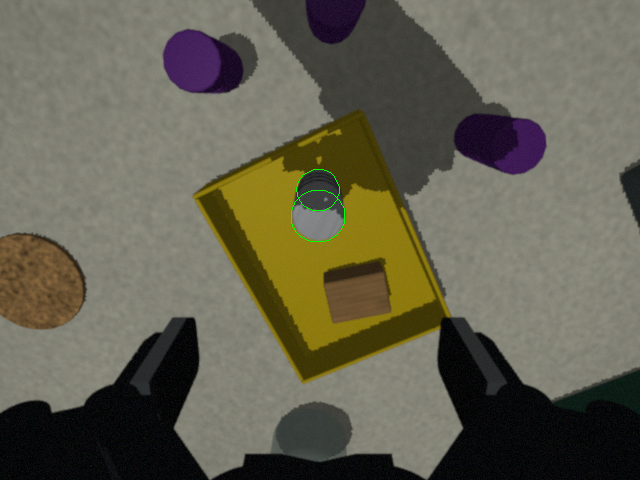

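The wrist view shows the grey canister at (318,215), right on my projected circles. The carton is at (357,295) and the purple decoys are outside the basket. Descending.

Emit:
{"name": "apply_moves", "arguments": {
  "fingers": [85, 85, 85, 85, 85],
  "slide": [
    [0, 0.2, 0],
    [0, 0.35, 0],
    [0, 0.35, 0],
    [0, 0.3, 0],
    [0, 0.2, 0]
  ],
  "twist": [0, 0, 0, 0, 0]
}}

```text
time_s: 2.2
tool_pos: [0.4833, 0.2717, 0.0826]
ee_rot: [-89.8, 0.1, 75.2]
force: [-0.9, 0.6, -0.2]
opening: 0.995
```

Emit:
{"name": "apply_moves", "arguments": {
  "fingers": [85, 85, 60, 30, 30],
  "slide": [
    [0, 0.117, 0],
    [0, 0, 0],
    [0, 0, 0],
    [0, 0, 0],
    [0, 0, 0]
  ],
  "twist": [0, 0, 0, 0, 0]
}}

```text
time_s: 2.7
tool_pos: [0.4865, 0.2711, 0.0726]
ee_rot: [-90.1, -0.1, 75.0]
force: [-1.0, -0.7, -0.0]
opening: 0.508
```

Emit:
{"name": "apply_moves", "arguments": {
  "fingers": [30, 30, 30, 30, 30],
  "slide": [
    [0, 0, 0],
    [0, 0, 0],
    [0, 0, 0],
    [0, 0, 0],
    [0, 0, 0]
  ],
  "twist": [0, 0, 0, 0, 0]
}}

```text
time_s: 3.2
tool_pos: [0.4865, 0.271, 0.0726]
ee_rot: [-90.1, -0.1, 75.0]
force: [-1.3, -0.5, 7.1]
opening: 0.436
```

Emit:
{"name": "apply_moves", "arguments": {
  "fingers": [30, 30, 30, 30, 30],
  "slide": [
    [0, -0.1, 0],
    [0, -0.2, 0],
    [0, -0.25, 0],
    [0, -0.25, 0],
    [0, -0.2, 0]
  ],
  "twist": [0, 0, 0, 0, 0]
}}

```text
time_s: 3.7
tool_pos: [0.4861, 0.2705, 0.1939]
ee_rot: [-90.1, -0.1, 75.0]
force: [0.0, 0.3, -1.3]
opening: 0.438
```

Emit:
{"name": "apply_moves", "arguments": {
  "fingers": [30, 30, 30],
  "slide": [
    [0, -0.06, 0],
    [0, 0, 0],
    [0, 0, 0]
  ],
  "twist": [0, 0, 0]
}}

```text
time_s: 4.0
tool_pos: [0.4851, 0.2702, 0.1975]
ee_rot: [-89.9, 0.1, 75.0]
force: [-0.0, -0.0, -1.4]
opening: 0.435
```

```bash
python3 - <<'E'
from snap import *
print(arm.state()["force"],arm.state()["opening"])
c=snap("wrist",2);c=snap("scene",2)
cv2.imwrite("pics/s2c.png",cv2.resize(c["pixels"][60:260,250:470],None,fx=3,fy=3))
E
```

```text
[-0.01862387 -0.04057441 -1.37199722] 0.43516617266254326
```

View pics/wrist2.png

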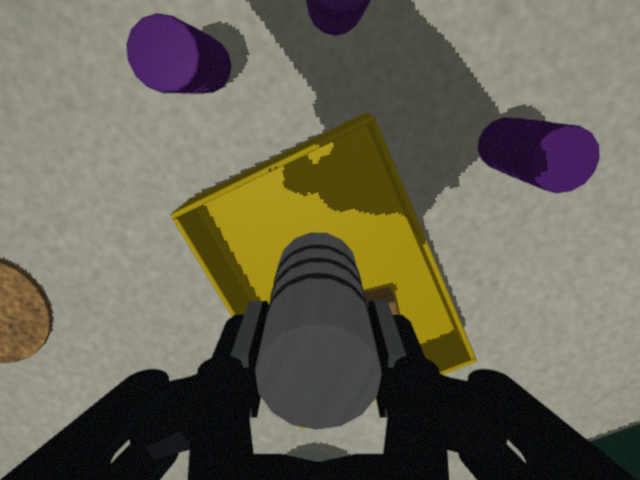

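View pics/s2c.png

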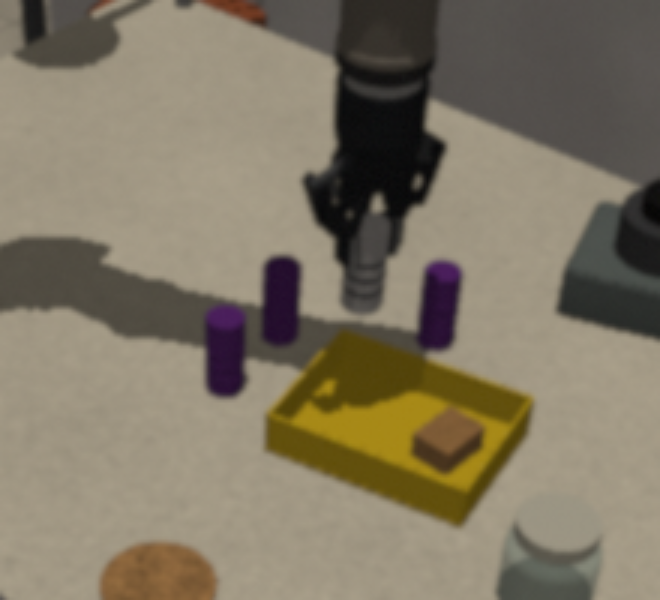

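```bash
python3 - <<'E'
from h import *
out=[]
for n in("wrist","scene"):
  c=load(n,2);k=1 if n=="wrist" else 4
  im=cv2.resize(c["pixels"],None,fx=k,fy=k,interpolation=cv2.INTER_CUBIC)
  for z in(.129,.214):
    pts=[proj(c,[.4851+.019*np.cos(a),.2702+.019*np.sin(a),z])*k+(k-1)/2 for a in np.linspace(0,6.28,60)]
    cv2.polylines(im,[np.array(pts).round().astype(int)],True,(0,255,0),1)
  p=proj(c,[.4851,.2702,.17])*k;x,y=p.astype(int)
  y0=max(0,min(y-200,im.shape[0]-400));out.append(im[y0:y0+400,x-200:x+200])
cv2.imwrite("pics/ov2.png",np.hstack(out))
E
```

```text
(no output)
```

View pics/ov2.png

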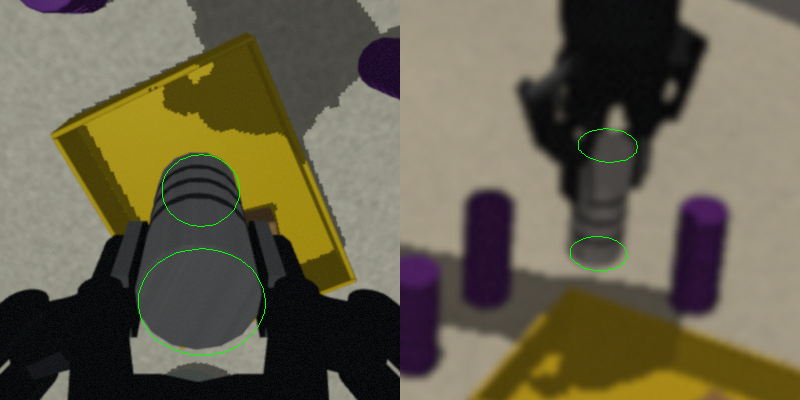

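Emit:
{"name": "apply_moves", "arguments": {
  "fingers": [30, 30, 30, 30, 30],
  "slide": [
    [-0.143, 0, -0.047],
    [-0.287, 0, -0.0944],
    [-0.287, 0, -0.0944],
    [-0.287, 0, -0.0944],
    [-0.287, 0, -0.0944]
  ],
  "twist": [0, 0, 0, 0, 0]
}}

```text
time_s: 4.6
tool_pos: [0.4942, 0.1048, 0.1977]
ee_rot: [-89.9, 0.1, 74.9]
force: [0.5, 0.2, -0.1]
opening: 0.433
```

Emit:
{"name": "apply_moves", "arguments": {
  "fingers": [30, 30, 30, 30, 30],
  "slide": [
    [-0.287, 0, -0.0944],
    [-0.287, 0, -0.0944],
    [-0.287, 0, -0.0944],
    [-0.143, 0, -0.047],
    [0, 0, 0]
  ],
  "twist": [0, 0, 0, 0, 0]
}}

```text
time_s: 5.1
tool_pos: [0.501, -0.0236, 0.1979]
ee_rot: [-89.9, 0.1, 74.6]
force: [0.9, -0.5, -1.3]
opening: 0.432
```

Emit:
{"name": "apply_moves", "arguments": {
  "fingers": [30, 30, 30, 30, 30],
  "slide": [
    [0, 0.1, 0],
    [0, 0.2, 0],
    [0, 0.2, 0],
    [0, 0.2, 0],
    [0, 0.1, 0]
  ],
  "twist": [0, 0, 0, 0, 0]
}}

```text
time_s: 5.6
tool_pos: [0.5001, -0.0176, 0.0997]
ee_rot: [-89.8, 0.1, 75.1]
force: [-0.1, -0.1, -1.1]
opening: 0.436
```

Emit:
{"name": "apply_moves", "arguments": {
  "fingers": [30, 30],
  "slide": [
    [0, 0.1, 0],
    [0, 0, 0]
  ],
  "twist": [0, 0]
}}

```text
time_s: 5.8
tool_pos: [0.5011, -0.0185, 0.0891]
ee_rot: [-89.9, 0.0, 75.0]
force: [-0.2, -1.2, -2.5]
opening: 0.436
```

```bash
python3 - <<'E'
from snap import *
s=arm.state();print(s["force"],s["tool_pos"],s["ee_rot"])
T=s["tool_pos"];out=[]
for n in("wrist","top","scene"):
  c=snap(n,3);k=1 if n=="wrist" else 3
  im=cv2.resize(c["pixels"],None,fx=k,fy=k,interpolation=cv2.INTER_CUBIC)
  for x,y,z,r in((T[0],T[1],T[2]-.0686,.019),(T[0],T[1],T[2]+.0164,.019),(.5012,-.0196,.006,.05)):
    pts=[proj(c,[x+r*np.cos(a),y+r*np.sin(a),z])*k+(k-1)/2 for a in np.linspace(0,6.28,60)]
    cv2.polylines(im,[np.array(pts).round().astype(int)],True,(0,255,0),1)
  x,y=(proj(c,[*T[:2],.05])*k).astype(int);y0=max(0,min(y-200,im.shape[0]-400))
  out.append(im[y0:y0+400,x-130:x+130])
cv2.imwrite("pics/ov3.png",np.hstack(out))
E
```

```text
[-0.16864096 -1.19245707 -2.48141904] [ 0.50108122 -0.01849177  0.08906405] [-8.98591276e+01  4.88408089e-02  7.50499575e+01]
```

View pics/ov3.png

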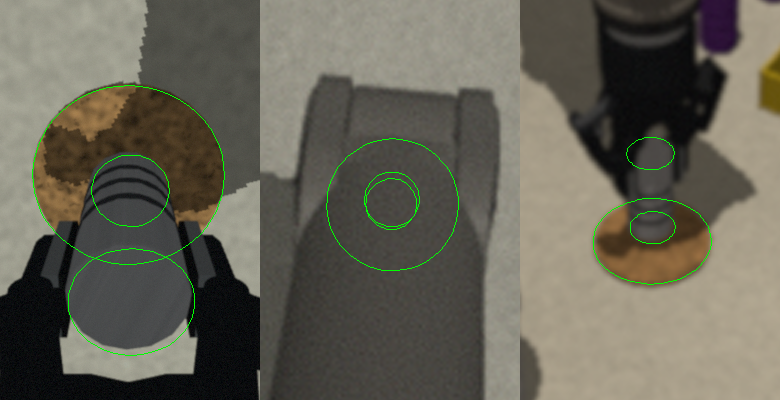

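Emit:
{"name": "apply_moves", "arguments": {
  "fingers": [30, 30, 30, 30],
  "slide": [
    [0, 0.05, 0],
    [0, 0.03, 0],
    [0, 0.01, 0],
    [0, 0, 0]
  ],
  "twist": [0, 0, 0, 0]
}}

```text
time_s: 6.35
tool_pos: [0.5019, -0.019, 0.0795]
ee_rot: [-90.0, 0.0, 75.0]
force: [0.0, -0.0, -0.9]
opening: 0.434
```

Emit:
{"name": "apply_moves", "arguments": {
  "fingers": [30, 30, 30],
  "slide": [
    [0, 0.01, 0],
    [0, 0.01, 0],
    [0, 0, 0]
  ],
  "twist": [0, 0, 0]
}}

```text
time_s: 6.65
tool_pos: [0.5019, -0.0189, 0.0772]
ee_rot: [-90.0, 0.0, 75.0]
force: [0.1, -0.3, -0.8]
opening: 0.437
```

Emit:
{"name": "apply_moves", "arguments": {
  "fingers": [30, 30, 30],
  "slide": [
    [0, 0.01, 0],
    [0, 0.005, 0],
    [0, 0, 0]
  ],
  "twist": [0, 0, 0]
}}

```text
time_s: 6.95
tool_pos: [0.5019, -0.0189, 0.0754]
ee_rot: [-90.0, 0.0, 75.0]
force: [-0.2, -0.1, -1.8]
opening: 0.433
```

Emit:
{"name": "apply_moves", "arguments": {
  "fingers": [30, 30, 30],
  "slide": [
    [0, 0.005, 0],
    [0, 0.005, 0],
    [0, 0, 0]
  ],
  "twist": [0, 0, 0]
}}

```text
time_s: 7.25
tool_pos: [0.5021, -0.019, 0.0746]
ee_rot: [-90.0, -0.0, 75.0]
force: [-1.5, -0.5, 3.4]
opening: 0.435
```

Contact with the pad. Releasing now.

Emit:
{"name": "apply_moves", "arguments": {
  "fingers": [42, 48, 60, 85, 85],
  "slide": [
    [0, 0, 0],
    [0, 0, 0],
    [0, 0, 0],
    [0, 0, 0],
    [0, 0, 0]
  ],
  "twist": [0, 0, 0, 0, 0]
}}

```text
time_s: 7.75
tool_pos: [0.502, -0.019, 0.0742]
ee_rot: [-90.0, 0.0, 75.0]
force: [-0.6, 0.5, -0.5]
opening: 0.99
```

Emit:
{"name": "apply_moves", "arguments": {
  "fingers": [85, 85, 85, 85, 85],
  "slide": [
    [0, -0.05, 0],
    [0, -0.2, 0],
    [0, -0.35, 0],
    [0, -0.4, 0],
    [0, -0.4, 0]
  ],
  "twist": [0, 0, 0, 0, 0]
}}

```text
time_s: 8.25
tool_pos: [0.5014, -0.0192, 0.2443]
ee_rot: [-90.0, 0.0, 75.0]
force: [1.1, 0.8, 1.0]
opening: 0.993
```

Emit:
{"name": "apply_moves", "arguments": {
  "fingers": [85, 85, 85],
  "slide": [
    [0, -0.2, 0],
    [0, 0, 0],
    [0, 0, 0]
  ],
  "twist": [0, 0, 0]
}}

```text
time_s: 8.55
tool_pos: [0.5019, -0.0189, 0.2666]
ee_rot: [-90.0, -0.0, 75.0]
force: [0.5, -0.5, -0.0]
opening: 0.995
```

```bash
python3 - <<'E'
from snap import *
out=[]
for n in("wrist","scene"):
  c=snap(n,4);k=1 if n=="wrist" else 3
  im=cv2.resize(c["pixels"],None,fx=k,fy=k,interpolation=cv2.INTER_CUBIC)
  for x,y,z,r in((.5012,-.0196,.006,.019),(.5012,-.0196,.091,.019),(.5012,-.0196,.006,.05)):
    pts=[proj(c,[x+r*np.cos(a),y+r*np.sin(a),z])*k+(k-1)/2 for a in np.linspace(0,6.28,60)]
    cv2.polylines(im,[np.array(pts).round().astype(int)],True,(0,255,0),1)
  x,y=(proj(c,[.5012,-.0196,.05])*k).astype(int);y0=max(0,min(y-200,im.shape[0]-400))
  out.append(im[y0:y0+400,x-200:x+200])
cv2.imwrite("pics/ov4.png",np.hstack(out))
E
```

```text
(no output)
```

View pics/ov4.png

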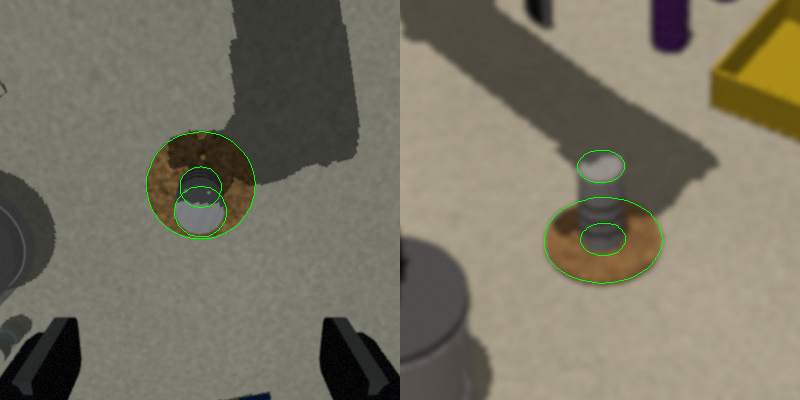

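Canister stands upright, centred on the pad (top at (200,212) in the wrist crop, inside the projected circles). Now to the lid.

Emit:
{"name": "apply_moves", "arguments": {
  "fingers": [85, 85, 85, 85, 85],
  "slide": [
    [-0.152, 0, -0.039],
    [-0.304, 0, -0.0775],
    [-0.304, 0, -0.0775],
    [-0.304, 0, -0.0775],
    [-0.304, 0, -0.0775]
  ],
  "twist": [0, 0, 0, 0, 0]
}}

```text
time_s: 9.15
tool_pos: [0.4989, -0.1896, 0.2647]
ee_rot: [-89.8, 0.0, 75.0]
force: [0.5, 0.1, -0.5]
opening: 0.994
```

Emit:
{"name": "apply_moves", "arguments": {
  "fingers": [85, 85, 85, 85, 85],
  "slide": [
    [-0.304, 0, -0.0775],
    [-0.152, 0, -0.039],
    [0, 0, 0],
    [0, 0, 0],
    [0, 0, 0]
  ],
  "twist": [0, 0, 0.02, 0.02, 0.02]
}}

```text
time_s: 9.65
tool_pos: [0.4983, -0.2449, 0.2644]
ee_rot: [-89.8, 0.1, 53.1]
force: [-0.3, 0.4, 0.9]
opening: 0.995
```

Emit:
{"name": "apply_moves", "arguments": {
  "fingers": [85, 85, 85, 85, 85],
  "slide": [
    [0, 0, 0],
    [0, 0, 0],
    [0, 0, 0],
    [0, 0, 0],
    [0, 0, 0]
  ],
  "twist": [0.02, 0.02, 0.0083, 0, 0]
}}

```text
time_s: 10.15
tool_pos: [0.4988, -0.2446, 0.2652]
ee_rot: [-89.9, 0.1, 36.1]
force: [0.1, -0.3, -0.2]
opening: 0.993
```

```bash
python3 - <<'E'
from snap import *
s=arm.state();print(s["tool_pos"],s["ee_rot"],s["qpos"])
c=snap("wrist",5)
E
```

```text
[ 0.49880183 -0.24460544  0.26515848] [-89.91509325   0.08993144  36.09951016] [ -8.47786372  17.29417198  34.91388563 106.63893372 -11.32666247
  59.65171944  67.10086939]
```

View pics/wrist5.png

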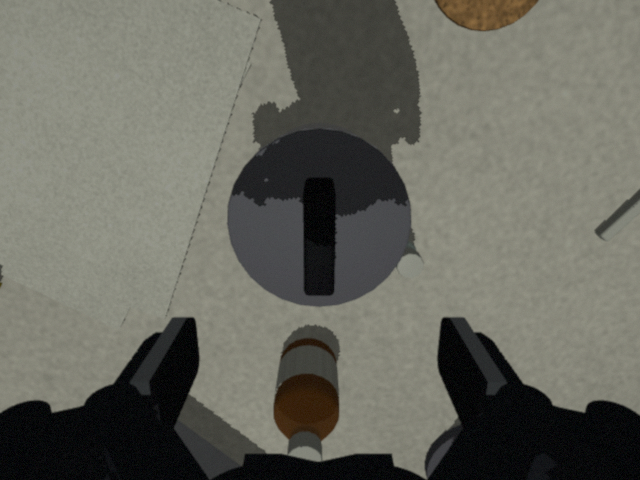

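```bash
python3 - <<'E'
from h import *
c=load("wrist",5);g=cv2.cvtColor(c["pixels"],cv2.COLOR_BGR2GRAY)
m=(g<40).astype(np.uint8)*255;mm=np.zeros_like(m);mm[165:305,280:360]=m[165:305,280:360]
k=max(cv2.findContours(mm,cv2.RETR_EXTERNAL,cv2.CHAIN_APPROX_NONE)[0],key=cv2.contourArea);r=cv2.minAreaRect(k);print(r)
k=k[:,0]
L=[];R=[]
for y in range(190,285,5):
    xs=np.where(mm[y]>0)[0];L.append((xs.min(),y));R.append((xs.max()+1,y))
print(L[::4],R[::4])
# fit of midline: top face at z .162
M=[ray(c,((a[0]+b[0])/2-.5,a[1]),.162) for a,b in zip(L,R)]
M=np.array(M);d=np.polyfit(M[:,0],M[:,1],1);print("yaw",np.degrees(np.arctan(d[0])),"line y at x=.4988",np.polyval(d,.4988))
x=cv2.boxPoints(r);print([ray(c,p,.162).round(4) for p in x])
im=c["pixels"].copy()
for yaw in(-54,):
  pts=[proj(c,[.499+.061*np.cos(a),-.2448+.061*np.sin(a),.12]) for a in np.linspace(0,6.28,80)];cv2.polylines(im,[np.array(pts).round().astype(int)],True,(0,255,0),1)
  u=np.array([np.cos(np.radians(yaw)),np.sin(np.radians(yaw))]);v=np.array([-u[1],u[0]])
  pts=[proj(c,[*(np.array([.499,-.2448])+a*.032*u+b*.009*v),.162]) for a,b in((1,1),(1,-1),(-1,-1),(-1,1))];cv2.polylines(im,[np.array(pts).round().astype(int)],True,(0,0,255),1)
cv2.imwrite("pics/ov5.png",cv2.resize(im[110:320,210:430],None,fx=3,fy=3)[:600])
E
```

```text
((319.5, 230.0), (130.0, 79.0), 90.0)
[(np.int64(280), 190), (np.int64(303), 210), (np.int64(304), 230), (np.int64(304), 250), (np.int64(304), 270)] [(np.int64(360), 190), (np.int64(357), 210), (np.int64(335), 230), (np.int64(335), 250), (np.int64(334), 270)]
yaw -57.10831777655355 line y at x=.4988 -0.24431340653622546
[array([ 0.4546, -0.2203,  0.162 ]), array([ 0.4886, -0.1955,  0.162 ]), array([ 0.5358, -0.256 ,  0.162 ]), array([ 0.4981, -0.2836,  0.162 ])]
```

View pics/ov5.png

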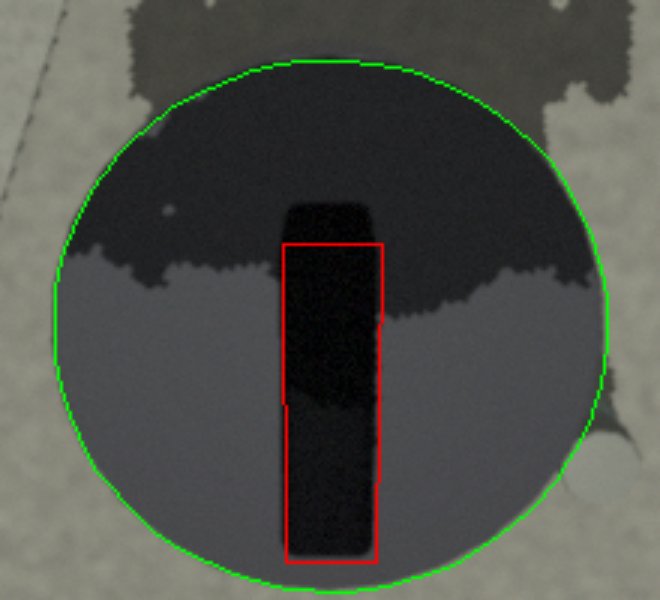

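The wrist view shows the lid disc outline and handle (318,236) matching my projection to about 1 px, with the bar aligned across the jaws. Descending and gripping.

Emit:
{"name": "apply_moves", "arguments": {
  "fingers": [85, 85, 85, 85, 85],
  "slide": [
    [0, 0.15, 0],
    [0, 0.25, 0],
    [0, 0.25, 0],
    [0, 0.2, 0],
    [0, 0.11, 0]
  ],
  "twist": [0, 0, 0, 0, 0],
  "grip_force": 100
}}

```text
time_s: 10.7
tool_pos: [0.4982, -0.2443, 0.1489]
ee_rot: [-89.9, 0.1, 36.1]
force: [0.8, -0.3, -0.2]
opening: 0.993
```

Emit:
{"name": "apply_moves", "arguments": {
  "fingers": [85, 60, 40, 25, 20],
  "slide": [
    [0, 0, 0],
    [0, 0, 0],
    [0, 0, 0],
    [0, 0, 0],
    [0, 0, 0]
  ],
  "twist": [0, 0, 0, 0, 0]
}}

```text
time_s: 11.2
tool_pos: [0.4998, -0.2449, 0.1518]
ee_rot: [-90.1, -0.1, 36.0]
force: [-0.1, 0.8, -0.7]
opening: 0.325
```

Emit:
{"name": "apply_moves", "arguments": {
  "fingers": [16, 10, 10, 10, 10],
  "slide": [
    [0, 0, 0],
    [0, 0, 0],
    [0, 0, 0],
    [0, 0, 0],
    [0, 0, 0]
  ],
  "twist": [0, 0, 0, 0, 0]
}}

```text
time_s: 11.7
tool_pos: [0.4997, -0.245, 0.1519]
ee_rot: [-90.0, -0.0, 36.0]
force: [-1.4, 0.3, 7.2]
opening: 0.199
```

Emit:
{"name": "apply_moves", "arguments": {
  "fingers": [10, 10, 10],
  "slide": [
    [0, 0, 0],
    [0, 0, 0],
    [0, 0, 0]
  ],
  "twist": [0, 0, 0]
}}

```text
time_s: 12.0
tool_pos: [0.4997, -0.2449, 0.1519]
ee_rot: [-90.0, -0.0, 36.0]
force: [-0.6, 1.2, 5.7]
opening: 0.198
```

Emit:
{"name": "apply_moves", "arguments": {
  "fingers": [10, 10, 10],
  "slide": [
    [0, -0.008, 0],
    [0, -0.008, 0],
    [0, 0, 0]
  ],
  "twist": [0, 0, 0]
}}

```text
time_s: 12.3
tool_pos: [0.4992, -0.2447, 0.1527]
ee_rot: [-90.0, 0.0, 36.0]
force: [0.5, -1.2, -4.2]
opening: 0.196
```

Emit:
{"name": "apply_moves", "arguments": {
  "fingers": [10, 10, 10],
  "slide": [
    [0, -0.008, 0],
    [0, -0.008, 0],
    [0, 0, 0]
  ],
  "twist": [0, 0, 0]
}}

```text
time_s: 12.6
tool_pos: [0.4991, -0.2445, 0.1541]
ee_rot: [-90.0, 0.0, 36.0]
force: [3.3, -1.0, -14.7]
opening: 0.199
```

Emit:
{"name": "apply_moves", "arguments": {
  "fingers": [10, 10, 10],
  "slide": [
    [0, -0.008, 0],
    [0, -0.008, 0],
    [0, 0, 0]
  ],
  "twist": [0, 0, 0]
}}

```text
time_s: 12.9
tool_pos: [0.4989, -0.2449, 0.1575]
ee_rot: [-89.9, 0.0, 36.0]
force: [-1.1, 0.2, -1.0]
opening: 0.196
```

Emit:
{"name": "apply_moves", "arguments": {
  "fingers": [10, 10, 10],
  "slide": [
    [0, -0.008, 0],
    [0, -0.008, 0],
    [0, 0, 0]
  ],
  "twist": [0, 0, 0]
}}

```text
time_s: 13.2
tool_pos: [0.4998, -0.2451, 0.1601]
ee_rot: [-90.0, -0.1, 36.0]
force: [-2.4, 1.6, 6.3]
opening: 0.197
```

Emit:
{"name": "apply_moves", "arguments": {
  "fingers": [10, 10, 10, 10, 10],
  "slide": [
    [0, -0.01, 0],
    [0, -0.015, 0],
    [0, -0.02, 0],
    [0, -0.02, 0],
    [0, -0.015, 0]
  ],
  "twist": [0, 0, 0, 0, 0]
}}

```text
time_s: 13.7
tool_pos: [0.4994, -0.2449, 0.1685]
ee_rot: [-90.0, -0.0, 36.0]
force: [-0.4, 0.3, -3.1]
opening: 0.196
```

Emit:
{"name": "apply_moves", "arguments": {
  "fingers": [10, 10, 10, 10, 10],
  "slide": [
    [0, -0.015, 0],
    [0, -0.007, 0],
    [0, 0, 0],
    [0, 0, 0],
    [0, 0, 0]
  ],
  "twist": [0, 0, 0, 0, 0]
}}

```text
time_s: 14.2
tool_pos: [0.4992, -0.2448, 0.1709]
ee_rot: [-90.0, 0.0, 36.0]
force: [-0.9, 0.2, -2.5]
opening: 0.197
```

```bash
python3 - <<'E'
from snap import *
s=arm.state();print(s["tool_pos"],s["ee_rot"],s["force"],s["moment"],s["opening"])
out=[]
for n in("scene","wrist"):
  c=snap(n,6);k=4 if n=="scene" else 1
  im=cv2.resize(c["pixels"],None,fx=k,fy=k,interpolation=cv2.INTER_CUBIC);raw=im.copy()
  for z,r in((.13,.061),(.14,.061),(.11,.058)):
    pts=[proj(c,[.499+r*np.cos(a),-.2448+r*np.sin(a),z])*k+(k-1)/2 for a in np.linspace(0,6.28,80)]
    cv2.polylines(im,[np.array(pts).round().astype(int)],True,(0,255,0) if z>.11 else (0,0,255),1)
  x,y=(proj(c,[.499,-.2448,.12])*k).astype(int);y=min(max(y,200),im.shape[0]-200)
  out.append(im[y-200:y+200,x-200:x+200])
  if k==4: out.insert(0,raw[y-200:y+200,x-200:x+200][:,:])
cv2.imwrite("pics/ov6.png",np.hstack(out[:2])); cv2.imwrite("pics/ov6w.png",out[2]);snap("top",6)
E
```

```text
[ 0.49924328 -0.24480204  0.17086844] [-8.99901178e+01  5.48926856e-03  3.60111821e+01] [-0.91245647  0.22276152 -2.50740724] [-0.04737371 -0.06223811  0.01574334] 0.1965171765940199
```

View pics/ov6.png

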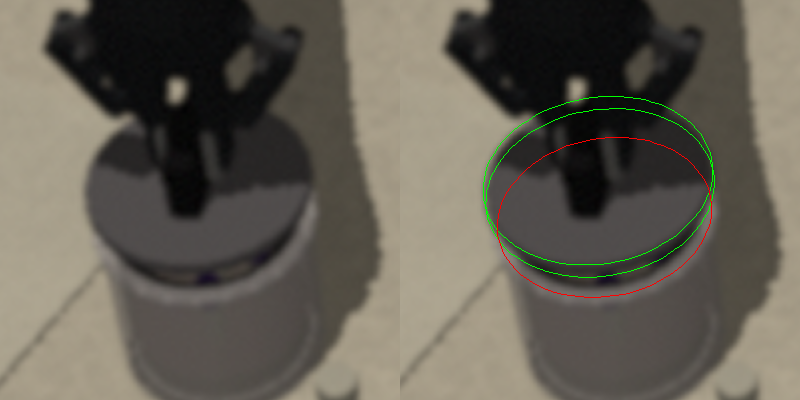

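View pics/ov6w.png

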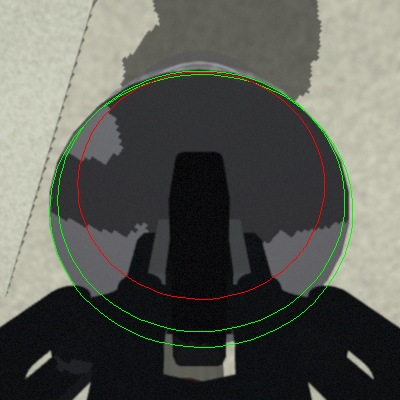

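View pics/scene6.png

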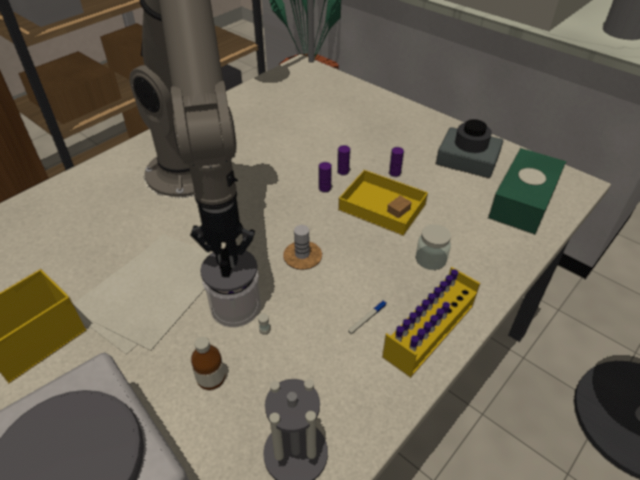

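Scene view: the lid is lifted, its disc matches my z = 0.14 m top-face outline (front edge at crop (190,265)), and there is an even gap above the rim. The canister is still upright on the pad at (302,243), and the bystanders haven't moved. I'll trim by 1 mm and hold.

Emit:
{"name": "apply_moves", "arguments": {
  "fingers": [10, 10, 10, 10, 10],
  "slide": [
    [0, -0.008, 0],
    [0, 0, 0],
    [0, 0, 0],
    [0, 0, 0],
    [0, 0, 0]
  ],
  "twist": [0, 0, 0, 0, 0]
}}

```text
time_s: 14.85
tool_pos: [0.4993, -0.2448, 0.1719]
ee_rot: [-90.0, 0.0, 36.0]
force: [-0.4, 0.9, -3.5]
opening: 0.196
```

```bash
python3 - <<'E'
from snap import *
s=arm.state();print(s["tool_pos"],s["ee_rot"],s["force"],s["opening"],np.abs(s["joint_vel"]).max())
a=load("top",6)["pixels"];b=load("top",0)["pixels"]
d=cv2.absdiff(a,b).max(2)
for nm,(u,v) in dict(vial=(434,227),reagent=(507,223),marker=(352,163),cotton=(240,160),carton=(201,233)).items():
    print(nm,(d[v-14:v+14,u-20:u+20]>45).sum())
c=snap("wrist",7);im=c["pixels"].copy()
r=.061
L=[.499,-.2448]
pts=[proj(c,[L[0]+r*np.cos(t),L[1]+r*np.sin(t),.14]) for t in np.linspace(0,6.28,90)]
cv2.polylines(im,[np.array(pts).round().astype(int)],True,(0,255,0),1)
cv2.imwrite("pics/ov7.png",cv2.resize(im[100:380,150:480],None,fx=2,fy=2))
E
```

```text
[ 0.49929289 -0.24483351  0.17191598] [-8.99979409e+01  1.01725068e-03  3.60156572e+01] [-0.39346914  0.91354789 -3.46112178] 0.1961683775716588 0.05195443835450614
vial 43
reagent 268
marker 0
cotton 0
carton 0
```

View pics/ov7.png

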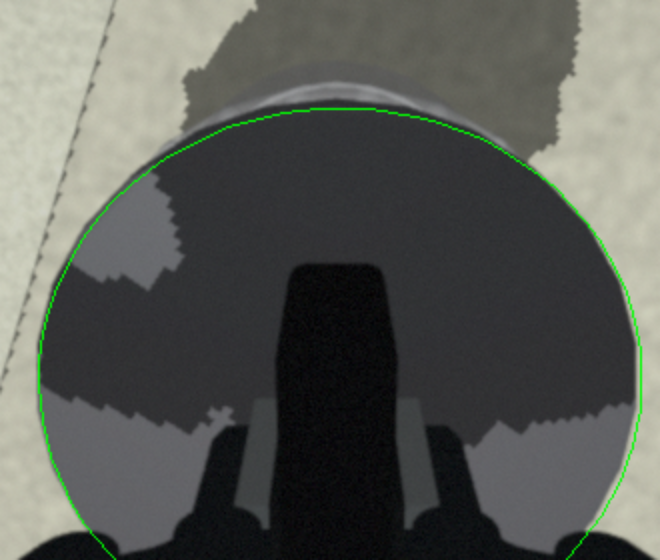

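```bash
python3 - <<'E'
from h import *
cv2.imwrite("pics/r.png",np.hstack([cv2.resize(load("top",i)["pixels"][170:300,395:545],None,fx=2.6,fy=2.6) for i in(0,6)]))
E
```

```text
(no output)
```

View pics/r.png

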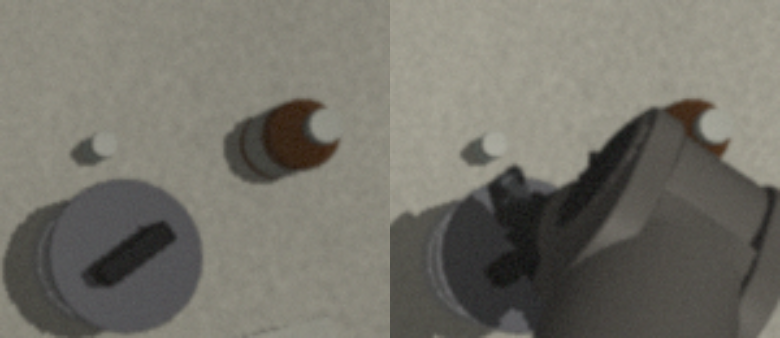

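The reagent bottle is only hidden behind the arm; it and the vial are where they were. Handing in.

```bash
python3 -c "
from rig import arm
print(arm.close_job())"
```

```text
the job is handed in; nothing more can be done
None
```

I finished the job and handed it in at about 15 s, with the arm still holding the lid.

- **Canister:** I lifted the grey canister out of the basket and stood it on the cork pad. I let go once I felt light contact, about 4 N. After release it was upright and within 1–2 mm of the pad's centre in the wrist and scene views.
- **Lid:** I pulled it straight up in steps of about 1 mm. The pull read 14.7 N shortly before the seal snapped, and the true peak fell between readings. The lid is held about 20 mm above the rim, judged by the gripper rising from 0.1519 to 0.1719 m. It is level, with tool tilt under 0.1°, and about 1 mm off centre in the wrist view.
- **Bystanders:** The marker, cotton jar and carton showed no change between the first and last overhead pictures. The check flagged changes at the reagent bottle and vial. Looking closer, the arm hides part of the bottle and the vial had not moved. No check failed outright.

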